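# Find the centrifuge balance cassette with the loose weight

### The job

One of the three sealed balance-weight cassettes for the centrifuge has a weight that has come loose inside: pick them up and tilt them steeply lengthwise until you find the one whose weight slides. Lay that one flat inside the red tray, and leave the sound ones lying properly home in the same sloping cradles they came from. Set cassettes down rather than dropping them, and do not knock the amber bottle, beaker or timer about.

Things in the scene. Friction and masses are not known exactly. Their poses are not given: they have to be found in the camera images.
- cassette_a_mid (a point): centre of a sealed grey cassette with blue bands, 46 (x) x 150 (y, long axis) x 48 (z) mm, 0.6 kg. z points out of its lid. Starts home in the cradle of its letter, lid leaning 28 degrees to the cradle's low front, long axis level. Grip across x, tool along -z, on the upper half of its sides (34 mm above its underside clears the cradle's lip). A yellow mark in the lid's dark slit moves with the weight
- cassette_b_mid (a point): centre of a sealed grey cassette with blue bands, 46 (x) x 150 (y, long axis) x 48 (z) mm, 0.6 kg. z points out of its lid. Starts home in the cradle of its letter, lid leaning 28 degrees to the cradle's low front, long axis level. Grip across x, tool along -z, on the upper half of its sides (34 mm above its underside clears the cradle's lip). A yellow mark in the lid's dark slit moves with the weight
- cassette_c_mid (a point): centre of a sealed grey cassette with blue bands, 46 (x) x 150 (y, long axis) x 48 (z) mm, 0.6 kg. z points out of its lid. Starts home in the cradle of its letter, lid leaning 28 degrees to the cradle's low front, long axis level. Grip across x, tool along -z, on the upper half of its sides (34 mm above its underside clears the cradle's lip). A yellow mark in the lid's dark slit moves with the weight
- cassette_a: the cassette of that letter, given at its origin, the centre of its underside, same axes
- cassette_b: the cassette of that letter, given at its origin, the centre of its underside, same axes
- cassette_c: the cassette of that letter, given at its origin, the centre of its underside, same axes
- weight_a (a joint): slide of that cassette's inner 0.45 kg weight along y, m; starts at 0 (middle). Sound: stays within 3 mm. Loose (one, any of the three): held by friction when level, creeps at gentle leans, slides freely to the low end once the long axis leans over 25 degrees (28 mm; within 0.5 s at 40) and stays there when levelled. The shift changes the moment on the tool about the cassette's x by 0.12 Nm
- weight_b (a joint): slide of that cassette's inner 0.45 kg weight along y, m; starts at 0 (middle). Sound: stays within 3 mm. Loose (one, any of the three): held by friction when level, creeps at gentle leans, slides freely to the low end once the long axis leans over 25 degrees (28 mm; within 0.5 s at 40) and stays there when levelled. The shift changes the moment on the tool about the cassette's x by 0.12 Nm
- weight_c (a joint): slide of that cassette's inner 0.45 kg weight along y, m; starts at 0 (middle). Sound: stays within 3 mm. Loose (one, any of the three): held by friction when level, creeps at gentle leans, slides freely to the low end once the long axis leans over 25 degrees (28 mm; within 0.5 s at 40) and stays there when levelled. The shift changes the moment on the tool about the cassette's x by 0.12 Nm
- seat_a (a point): where its cassette's centre lies when home in this fixed white cradle (85 x 120 mm, about 50 high, sloping top, blue 8 mm lip along the low front edge). Axes: x level, low front to high back; y along it; z up. The slope's normal is (-0.469, 0, 0.883) in these axes; a home cassette lies flat on it, long axis along y, low side 2 mm from the lip: set down 4 mm up-slope clears it
- seat_b (a point): where its cassette's centre lies when home in this fixed white cradle (85 x 120 mm, about 50 high, sloping top, blue 8 mm lip along the low front edge). Axes: x level, low front to high back; y along it; z up. The slope's normal is (-0.469, 0, 0.883) in these axes; a home cassette lies flat on it, long axis along y, low side 2 mm from the lip: set down 4 mm up-slope clears it
- seat_c (a point): where its cassette's centre lies when home in this fixed white cradle (85 x 120 mm, about 50 high, sloping top, blue 8 mm lip along the low front edge). Axes: x level, low front to high back; y along it; z up. The slope's normal is (-0.469, 0, 0.883) in these axes; a home cassette lies flat on it, long axis along y, low side 2 mm from the lip: set down 4 mm up-slope clears it
- tray: red open reject tray, fixed, outside 130 (x) x 210 (y) x 32 (z) mm, walls and floor 5 mm; origin at the centre of its underside, z up. The cassette fits with its long axis along the tray's y, its centre then 29 mm above the bench
- amber_bottle: bystander: amber bottle 60 mm across, 140 mm high, origin at its foot
- beaker: bystander: glass beaker 68 mm across, 85 mm high, origin at its foot
- timer: bystander: flat white timer 60 x 75 x 22 mm, origin under its centre
There are look-alikes about, which are no part of the job. What is shaped like the cassette_b but pink or purple is not meant.

How it is judged (in metres and radians):
On the way:
1. the loose weight has slid more than 15 mm from the middle while its cassette's long axis leans more than 18 degrees from level ((((value of joint weight_a above 0.015 m or value of joint weight_a below -0.015 m) and (angle between cassette_a_mid's own y axis and vertical below 1.25 rad or angle between cassette_a_mid's own y axis and vertical above 1.8916 rad)) or ((value of joint weight_b above 0.015 m or value of joint weight_b below -0.015 m) and (angle between cassette_b_mid's own y axis and vertical below 1.25 rad or angle between cassette_b_mid's own y axis and vertical above 1.8916 rad)) or ((value of joint weight_c above 0.015 m or value of joint weight_c below -0.015 m) and (angle between cassette_c_mid's own y axis and vertical below 1.25 rad or angle between cassette_c_mid's own y axis and vertical above 1.8916 rad)))), for 0.1 s.
At the end, for the whole second after the job is handed in: the cassette whose weight slid (over 6 mm off the middle) lies in the tray, centre within 43 mm (x) and 35 mm (y) of the tray's middle and below 38 mm; the other two lie in their own cradles, centre within 30 mm of the seat point, lid leaning 22 to 34 degrees; all slower than 20 mm/s ((((value of joint weight_a above 0.006 m or value of joint weight_a below -0.006 m) and x of cassette_a_mid in the frame of tray between -0.043 and 0.043 m and y of cassette_a_mid in the frame of tray between -0.035 and 0.035 m and height (world z) of cassette_a_mid below 0.038 m and distance between cassette_b_mid and seat_b below 0.03 m and angle between cassette_b_mid's own z axis and vertical between 0.38 and 0.6 rad and distance between cassette_c_mid and seat_c below 0.03 m and angle between cassette_c_mid's own z axis and vertical between 0.38 and 0.6 rad and linear speed of each of cassette_a, cassette_b, cassette_c below 0.02 m/s) or ((value of joint weight_b above 0.006 m or value of joint weight_b below -0.006 m) and x of cassette_b_mid in the frame of tray between -0.043 and 0.043 m and y of cassette_b_mid in the frame of tray between -0.035 and 0.035 m and height (world z) of cassette_b_mid below 0.038 m and distance between cassette_a_mid and seat_a below 0.03 m and angle between cassette_a_mid's own z axis and vertical between 0.38 and 0.6 rad and distance between cassette_c_mid and seat_c below 0.03 m and angle between cassette_c_mid's own z axis and vertical between 0.38 and 0.6 rad and linear speed of each of cassette_a, cassette_b, cassette_c below 0.02 m/s) or ((value of joint weight_c above 0.006 m or value of joint weight_c below -0.006 m) and x of cassette_c_mid in the frame of tray between -0.043 and 0.043 m and y of cassette_c_mid in the frame of tray between -0.035 and 0.035 m and height (world z) of cassette_c_mid below 0.038 m and distance between cassette_a_mid and seat_a below 0.03 m and angle between cassette_a_mid's own z axis and vertical between 0.38 and 0.6 rad and distance between cassette_b_mid and seat_b below 0.03 m and angle between cassette_b_mid's own z axis and vertical between 0.38 and 0.6 rad and linear speed of each of cassette_a, cassette_b, cassette_c below 0.02 m/s))); the robot touches nothing.
It fails at once if a bystander (amber bottle, beaker, timer) is pushed more than 40 mm from where it stood (distance of any of amber_bottle, beaker, timer from where it was at the start of the episode above 0.04 m).
It fails at once if a cassette is let go (dropped) with its centre more than 120 mm above the bench ((height (world z) of cassette_a_mid above 0.12 m and contact force between the fingers and cassette_a below 0.01 N) or (height (world z) of cassette_b_mid above 0.12 m and contact force between the fingers and cassette_b below 0.01 N) or (height (world z) of cassette_c_mid above 0.12 m and contact force between the fingers and cassette_c below 0.01 N)).
It also fails if it takes over 72 s, if anything falls off the work surface, if the arm or the gripper's body presses on something with over 40 N, if the wrist force passes 120 N, or if a joint passes its speed limit or range.

### The arm

A 6-joint arm with a two-finger parallel gripper is mounted at the origin on the work surface. World frame = base frame: x ahead of the robot, y to its left, z up, the work surface at z = 0. Lengths are in m, angles in degrees, forces in N, time in s.
With the tool pointing down it reaches from about 0.35 to 0.875 m from the base axis. Payload 4.2 kg.
Tool frame: the origin (TCP) lies midway between the tips of the shut fingers; the grasp point (between the pads) lies r.pinch_z behind it (r.pinch_z is the distance from the TCP to the grasp point, in m); z points along the fingers, y is the direction in which the jaws open and shut (so a half turn about z gives the same grasp; the last joint's range is limited). The gripper opens to 87 mm and grips with 3 to 60 N. Pads are 19 mm wide; open, the fingers measure 117 mm over their backs; the gripper's body (75 mm by 190 mm) begins 51 mm behind the grasp point.
Start: joints at [-58.178, 22.042, 0.453, 0, -68.411, -14.817], TCP at [0.183, -0.598, 0.223] pointing down, gripper open.
Joint ranges: [-179.83, 179.83], [-69.29, 118.12], [-61.27, 80.66], [-181.25, 117.63], [-171.15, -9.14], [-177.46, 177.46]. Speed limits (degrees/s): [159.86, 159.86, 180, 180, 180, 180].

### API

Orientations are given as a 3x3 rotation matrix whose columns are the frame's x, y, z axes.
In Python, from station import r gives the robot as it stands. The module is installed in compiled form; this text tells all that it offers.
- The arm moves only by the tool play_rows, never from a script. Its argument "deltas" is a list of rows, each a list of 7 numbers: the shift along the tool's x, y, z in units of 25 mm (1.0 is 25 mm), then the turn, a rotation vector about the tool's x, y, z in units of 5 degrees (1.0 is 5 degrees), then the finger opening in mm, from 0 to 87. In form: [[tx, ty, tz, wx, wy, wz, fingers], ...]. A call has 1 to 12 rows; each row is the pose to reach, as a shift and turn from the pose commanded when the call began, along the tool's axes at that moment; what a row does not reach only later rows make up. A row lasts 1/10 s, in which the tool goes at most 50 mm and 8.59 degrees, less where a joint would pass 70% of its speed; a pose out of reach is approached as far as the arm can. A call with a gripper value outside its range is refused whole. The fingers move at their own pace and stop on an object; the grip force is fixed at half the most. Time passes only in rows, so rows that repeat a pose let the fingers close. It gives the time, the measured TCP pose, the force and the opening at its end, in the units of the state.
- r.sense(): the state, without advancing time (a new reading comes with each control period).
- r.capture(name): name is "scene" or "top" or "wrist"; returns a dict with "pixels" (384x512x3 uint8, red, green, blue), "camera_matrix" (3x3 intrinsics, pixels), "R" (3x3) and "t" (3): a world point X has camera coordinates R X + t; the wrist camera has in their place "T_tool_cam" (4x4, takes a point from camera to tool coordinates, whose origin is the TCP and whose axes are the flange's). Camera axes: x right, y down, z forward; pixel columns grow to the right and rows downward; lengths in m; the calibration is good to about 2 mm. A picture is of the moment at which its call begins: read the wrist's pose just before it. There is no depth.
- r.finish_job(): hands the job in, once; it reports no verdict.
Trained networks look in the newest picture that a camera, given by its name, has taken for a name from the list of things; names that differ only in an ending like _2 or _b are one class to them, and where a whole thing is asked for, a point or a joint stands for the part that bears it (a point fixed in the world has none). Each returns a list of dicts, best first, with "score" (0 to 1); they miss things now and then, are a little off and sometimes report something else, mostly with a low value. They report only what shows in the picture. A call takes as long as a camera call. They do not tell look-alikes from the thing itself.
- r.spot_in(camera, target): "centre" ([x, y, z] in m, in world coordinates, good to about 4 mm: the middle of the surface that is visible of it).
- r.cut_out(camera, target): "region" (384x512 bool, what is visible of it).
The state is a dict: "time_s": time; "joints": joint angles; "joint_velocities": joint speeds; "effort": joint torques, N m; "tcp_pos": TCP position; "ee_rot": TCP orientation; "wrist_force": force on the tool from outside, world axes, zero at the start; "moment": the same for the moment, N m; "gripper_width": opening from 0.0 (shut) to 1.0 (fully open).
Only numpy, scipy, OpenCV 4.12 (cv2) and the standard library are available. Lean on these libraries where they do the work, as an engineer would, in place of code of your own. Each camera call takes 0.05 s, during which the arm holds its last target.

## Working session

There is one attempt and no reset: what is moved stays moved. The work goes in short steps, Python scripts to look and compute and a tool call to move; the robot and the scene stay as the last step left them, time stands still between calls to the robot, and variables do not carry over. Pictures are saved under pics/ and viewed, and the job is handed in when it is done.

Besides the shell and the picture viewer there is one more tool, called after ">>>" as name(argument=value, ...) on one line, values as JSON. play_rows: Moves the arm, as the interface text tells. Its arguments: {"type":"object","properties":{"deltas":{"type":"array","items":{"type":"array","items":{"type":"number"}}}},"required":["deltas"]}

```bash
mkdir -p pics
cat > h.py <<'E'
import numpy as np, cv2
from station import r
def save(c,name,crop=None,scale=1):
    im=c["pixels"][:,:,::-1].copy()
    if crop: x0,y0,x1,y1=crop; im=im[y0:y1,x0:x1]
    if scale!=1: im=cv2.resize(im,None,fx=scale,fy=scale,interpolation=cv2.INTER_CUBIC)
    cv2.imwrite("pics/"+name,im)
E
python3 - <<'E'
from h import *
np.set_printoptions(precision=4,suppress=True)
s=r.sense();print(s,r.pinch_z)
for n in("scene","top"):
    c=r.capture(n);save(c,n+"0.png",scale=1.5)
    print(n,c["camera_matrix"],c["R"],c["t"])
    for t in("cassette_a","seat_a","tray","amber_bottle","beaker","timer"):
        try:
            for d in r.spot_in(n,t): print(n,t,np.round(d["centre"],4),round(d["score"],2))
        except Exception as e: print(t,e)
E
```

```text
{'time_s': 0.0, 'joints': array([-58.1804,  22.0903,   0.3792,  -0.0288, -68.4113, -14.817 ]), 'joint_velocities': array([-0.0719, -0.0378, -0.0474, -0.048 ,  0.0878,  0.0187]), 'effort': array([ -0.001 , -39.0662,  18.7408,   4.2201,   0.011 ,  -0.0002]), 'tcp_pos': array([ 0.1826, -0.5971,  0.2215]), 'ee_rot': array([[-0.9563, -0.2922, -0.0007],
       [-0.2922,  0.9563,  0.0021],
       [ 0.0001,  0.0022, -1.    ]]), 'wrist_force': array([ 0.7047,  0.0359, -0.3814]), 'moment': array([ 0.027 , -0.0047,  0.0534]), 'gripper_width': 0.998127815601098} 0.0187
scene [[449.5459   0.     252.5097]
 [  0.     449.5459 195.0243]
 [  0.       0.       1.    ]] [[ 0.2358  0.9718  0.0007]
 [ 0.6748 -0.1631 -0.7198]
 [-0.6994  0.1702 -0.6942]] [-0.0399 -0.3071  1.7318]
scene cassette_a [ 0.6851 -0.1355  0.0727] 0.92
scene cassette_a [ 0.4753 -0.2995  0.0714] 0.9
scene cassette_a [ 0.6317 -0.5528  0.0459] 0.83
scene cassette_a [ 0.4773 -0.006   0.0695] 0.75
scene cassette_a [ 0.3424 -0.1675  0.0497] 0.75
scene seat_a [ 0.7064 -0.1426  0.0196] 0.96
scene seat_a [ 0.5038 -0.2988  0.0233] 0.82
scen
[... 350 characters left out ...]
5.7847]
 [  0.       0.       1.    ]] [[ 0.0081 -1.      0.0005]
 [-0.9985 -0.0081 -0.0536]
 [ 0.0536 -0.     -0.9986]] [-0.1132  0.5031  1.4926]
top cassette_a [ 0.6099 -0.5532  0.0454] 0.89
top cassette_a [ 0.4665 -0.0014  0.0749] 0.83
top cassette_a [ 0.3119 -0.163   0.0466] 0.79
top cassette_a [ 0.46   -0.2917  0.0758] 0.74
top cassette_a [ 0.66   -0.1328  0.0786] 0.68
top seat_a [ 0.6997 -0.1399  0.0479] 0.63
top seat_a [ 0.5096 -0.0133  0.0509] 0.62
top seat_a [ 0.5015 -0.2958  0.0519] 0.61
top tray [0.5691 0.349  0.0021] 0.62
top tray [0.3754 0.1517 0.0224] 0.4
top amber_bottle [ 0.6189 -0.3494  0.098 ] 0.64
top beaker [0.6857 0.1125 0.042 ] 0.88
top timer [0.3744 0.1513 0.0207] 0.98
```

View pics/scene0.png

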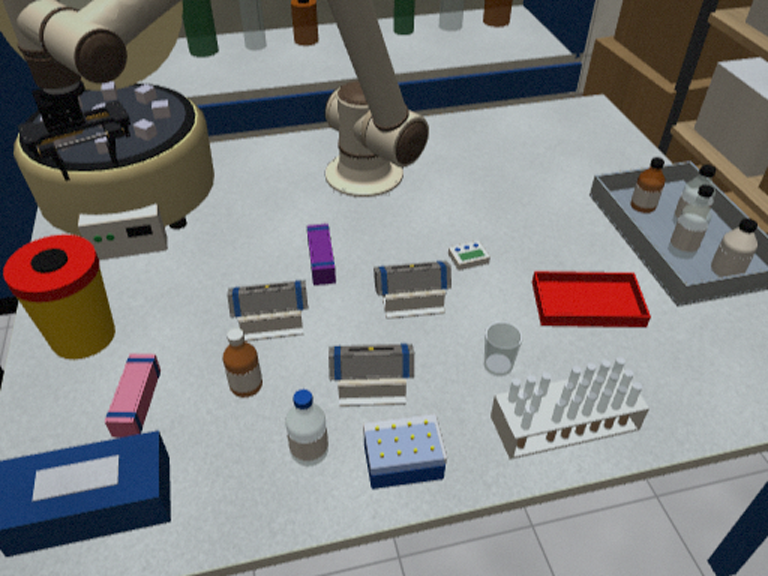

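View pics/top0.png

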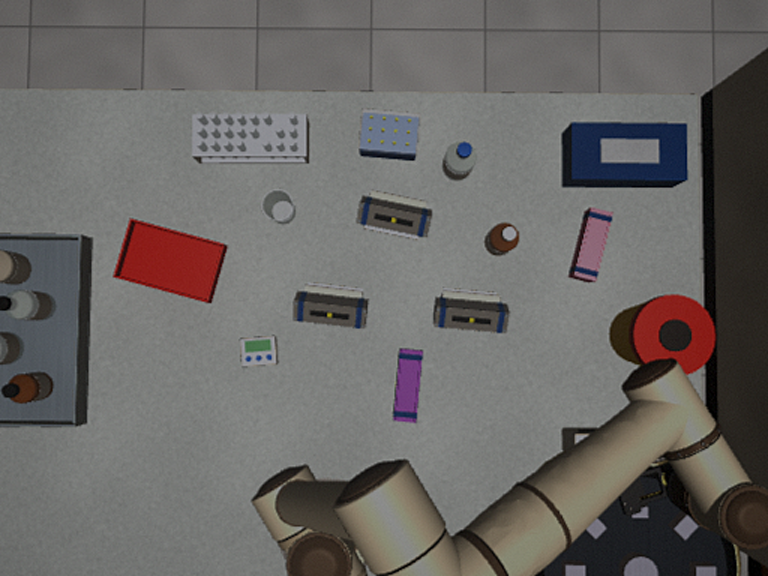

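Five cassette-shaped candidates in the scene view (768-wide picture): grey/blue at (267,300), (412,277) and (371,362); pink at (134,394); purple at (320,253). The three grey ones lie on white cradles and fit the description. The pink and purple ones are look-alikes. I'll confirm with an enlarged crop and fit box poses to the masks.

Run:
```python
from h import *
out=[]
ims=[]
for n,crop in(("scene",(140,160,310,280)),("top",(180,115,350,235))):
    c=r.capture(n); im=c["pixels"][:,:,::-1].copy()
    np.savez(f"{n}.npz",pix=c["pixels"],K=c["camera_matrix"],R=c["R"],t=c["t"])
    ms=[]
    for d in r.cut_out(n,"cassette_a"):
        m=d["region"]; ys,xs=np.nonzero(m); print(n,round(d["score"],2),m.sum(),xs.mean().round(1),ys.mean().round(1)); ms.append(m)
    np.save(f"{n}_m.npy",np.array(ms))
    x0,y0,x1,y1=crop
    k=4
    big=cv2.resize(im[y0:y1,x0:x1],None,fx=k,fy=k,interpolation=cv2.INTER_CUBIC)
    cv2.imwrite(f"pics/{n}_crop_raw.png",big)
    for m in ms:
        mm=cv2.resize(m[y0:y1,x0:x1].astype(np.uint8),None,fx=k,fy=k,interpolation=cv2.INTER_NEAREST)
        cs,_=cv2.findContours(mm,cv2.RETR_EXTERNAL,cv2.CHAIN_APPROX_NONE); cv2.drawContours(big,cs,-1,(0,0,255),1)
    cv2.imwrite(f"pics/{n}_crop.png",big)
```

```text
scene 0.95 975 274.7 185.4
scene 0.95 1346 247.5 241.5
scene 0.87 1037 178.0 199.2
scene 0.85 1334 88.2 263.8
scene 0.78 595 213.9 169.8
top 0.93 953 313.5 209.3
top 0.75 774 271.1 256.3
top 0.68 872 393.2 162.6
top 0.58 892 262.2 143.7
top 0.56 939 219.4 206.0
```

View pics/scene_crop.png

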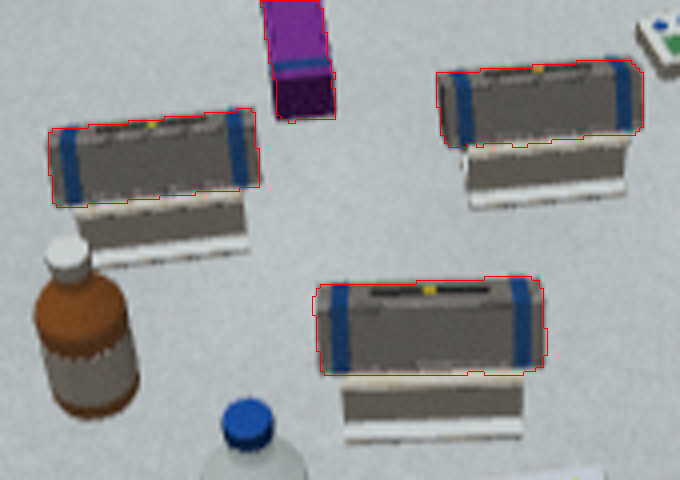

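View pics/top_crop.png

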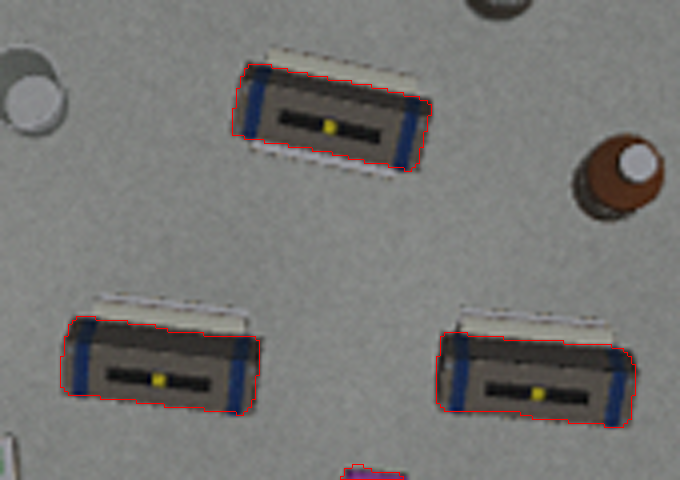

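The crops confirm it: the three grey blue-banded cassettes sit on white cradles, each with its yellow mark in the middle, and the masks follow their outlines well. Next I fit the poses.

```bash
cat > fit.py <<'E'
from h import *
from scipy.optimize import minimize
from scipy.spatial.transform import Rotation as Ro
C={}
for n in("scene","top"):
    d=np.load(f"{n}.npz"); C[n]=(d["K"],d["R"],d["t"],np.load(f"{n}_m.npy"))
def Rc(yaw,tilt=28.07):
    # cradle frame yaw; cassette x up-slope, z leaning to -x
    return Ro.from_euler('z',yaw,degrees=True).as_matrix()@Ro.from_euler('y',-tilt,degrees=True).as_matrix()
corn=np.array([[a*.023,b*.075,c*.024] for a in(-1,1) for b in(-1,1) for c in(-1,1)])
def proj(n,X):
    K,R,t,_=C[n]; q=(R@X.T).T+t; q=q@K.T; return q[:,:2]/q[:,2:]
S=8
def iou(n,m,X,x0,y0):
    p=(proj(n,X)-[x0,y0]+.5)*S-.5
    h=cv2.convexHull(p.astype(np.float32)).reshape(-1,2)
    z=np.zeros(m.shape,np.uint8); cv2.fillConvexPoly(z,np.round(h*16).astype(np.int32),1,shift=4)
    return (z&m).sum()/(z|m).sum()
def prep(m):
    ys,xs=np.nonzero(m); x0,y0=xs.min()-12,ys.min()-12
    return np.kron(m[y0:ys.max()+13,x0:xs.max()+13].astype(np.uint8),np.ones((S,S),np.uint8)),x0,y0
if __name__=="__main__":
    for name,p0,si,ti in(("R",(.46,-.295,.07),2,0),("M",(.665,-.134,.07),1,3),("L",(.47,-.005,.07),0,4)):
        a=prep(C["scene"][3][si]);b=prep(C["top"][3][ti])
        def cost(v,verbose=False):
            X=(Rc(v[3]*100)@corn.T).T+v[:3]
            i=iou("scene",a[0],X,a[1],a[2]);j=iou("top",b[0],X,b[1],b[2])
            if verbose: print(round(i,3),round(j,3))
            return 2-i-j
        best=None
        for y0 in(-10,0,10):
            v0=np.r_[p0,y0/100]; sim=np.vstack([v0]+[v0+e for e in np.eye(4)*[.02,.02,.02,.08]])
            o=minimize(cost,v0,method="Nelder-Mead",options=dict(initial_simplex=sim,xatol=1e-5,fatol=1e-5,maxiter=400))
            if best is None or o.fun<best.fun: best=o
        print(name,np.round(best.x[:3],4),"yaw",round(best.x[3]*100,2)); cost(best.x,True)
E
python3 fit.py
```

```text
R [ 0.4613 -0.2955  0.0561] yaw -4.71
0.96 0.935
M [ 0.6662 -0.1365  0.0566] yaw -11.08
0.952 0.948
L [ 0.4695 -0.0057  0.0555] yaw -6.67
0.951 0.937
```

```bash
cat > mv.py <<'E'
from fit import *
np.set_printoptions(precision=3,suppress=True)
P={"R":((.4613,-.2955,.0561),-4.71),"M":((.6662,-.1365,.0566),-11.08),"L":((.4695,-.0057,.0555),-6.67)}
def tool_for(Rcas): # cassette rot -> tool rot (tool y=-cx, x=-cy, z=-cz)
    return np.column_stack([-Rcas[:,1],-Rcas[:,0],-Rcas[:,2]])
def tcp_for(c,Rcas,up=0.,gz=.010): # cassette centre -> TCP; gz = grasp point above centre
    return np.asarray(c)+Rcas[:,2]*(gz-r.pinch_z+up)
def delta(p,R,s=None):
    s=s or r.sense(); T=s["ee_rot"]; d=T.T@(np.asarray(p)-s["tcp_pos"]); w=Ro.from_matrix(T.T@R).as_rotvec(degrees=True)
    print("delta",np.round(np.r_[d/.025,w/5],2),"| mm",np.round(np.linalg.norm(d)*1000,1),"deg",np.round(np.linalg.norm(w),1)); return d,w
def st():
    s=r.sense();print("t",s["time_s"],"tcp",s["tcp_pos"],"j",np.round(s["joints"],1),"F",s["wrist_force"],"M",s["moment"],"g",round(s["gripper_width"]*87,1)); return s
E
python3 - <<'E'
from mv import *
c,y=P["R"];Rk=Rc(y);T=tool_for(Rk);p=tcp_for(c,Rk,.14);print(p,T)
st();delta(p,T)
E
```

```text
[ 0.4   -0.29   0.172] [[-0.082 -0.879  0.469]
 [-0.997  0.072 -0.039]
 [-0.    -0.471 -0.882]]
t 0.9 tcp [ 0.183 -0.598  0.223] j [-58.2  22.    0.5   0.  -68.4 -14.8] F [ 0.146 -0.252  0.166] M [-0.056  0.004  0.002] g 86.8
delta [-11.89   9.21   2.02   4.93  -3.34 -13.37] | mm 379.5 deg 73.2
```

>>> play_rows(deltas=[[-1.2,0.9,-1.5,0.5,-0.3,-1.3,80],[-2.4,1.8,-2,1,-0.7,-2.7,80],[-3.6,2.8,-2,1.5,-1,-4,80],[-4.8,3.7,-2,2,-1.3,-5.3,80],[-6,4.6,-1.5,2.5,-1.7,-6.7,80],[-7.1,5.5,-1,3,-2,-8,80],[-8.3,6.4,-0.3,3.5,-2.3,-9.4,80],[-9.5,7.4,0.5,3.9,-2.7,-10.7,80],[-10.7,8.3,1.3,4.4,-3,-12,80],[-11.89,9.21,2,4.93,-3.34,-13.37,80],[-11.89,9.21,2,4.93,-3.34,-13.37,80],[-11.89,9.21,2,4.93,-3.34,-13.37,80]])

```text
time_s: 2.1
tcp_pos: [0.4001, -0.2904, 0.1728]
ee_rot: [[-0.081, -0.88, 0.469], [-0.997, 0.071, -0.039], [0.001, -0.47, -0.882]]
wrist_force: [0.2, -0.2, 1.0]
gripper_width: 0.921
```

```bash
cat > wr.py <<'E'
from mv import *
import sys
def wristfit(key,tag,free_z=False):
    c0,y0=P[key]
    s=r.sense(); c=r.capture("wrist"); np.savez("wrist.npz",pix=c["pixels"])
    Tt=np.eye(4);Tt[:3,:3]=s["ee_rot"];Tt[:3,3]=s["tcp_pos"]
    W=np.linalg.inv(Tt@c["T_tool_cam"]); ms=[(d["score"],d["region"]) for d in r.cut_out("wrist","cassette_a")]
    C["wrist"]=(c["camera_matrix"],W[:3,:3],W[:3,3],ms)
    im=c["pixels"][:,:,::-1].copy()
    pr=proj("wrist",np.array([c0])); print("proj centre",pr, [(round(a,2),m.sum()) for a,m in ms])
    X=(Rc(y0)@corn.T).T+c0
    h=cv2.convexHull(proj("wrist",X).astype(np.float32)).reshape(-1,2)
    cv2.polylines(im,[np.round(h).astype(int)],True,(0,255,0),1)
    for a,m in ms[:2]:
        cs,_=cv2.findContours(m.astype(np.uint8),cv2.RETR_EXTERNAL,cv2.CHAIN_APPROX_NONE); cv2.drawContours(im,cs,-1,(0,0,255),1)
    cv2.imwrite(f"pics/wrist_{tag}.png",cv2.resize(im,None,fx=1.4,fy=1.4))
    return ms,s
if __name__=="__main__": wristfit(sys.argv[1],sys.argv[2]); st()
E
python3 wr.py R R1
```

```text
proj centre [[258.784 182.323]] [(0.95, np.int64(362)), (0.88, np.int64(1217)), (0.57, np.int64(7582))]
t 2.2 tcp [ 0.4   -0.291  0.174] j [-23.8   2.9 -31.8 -18.  -29.6  32.8] F [0.236 0.112 0.018] M [ 0.035  1.047 -0.029] g 80.0
```

View pics/wrist_R1.png

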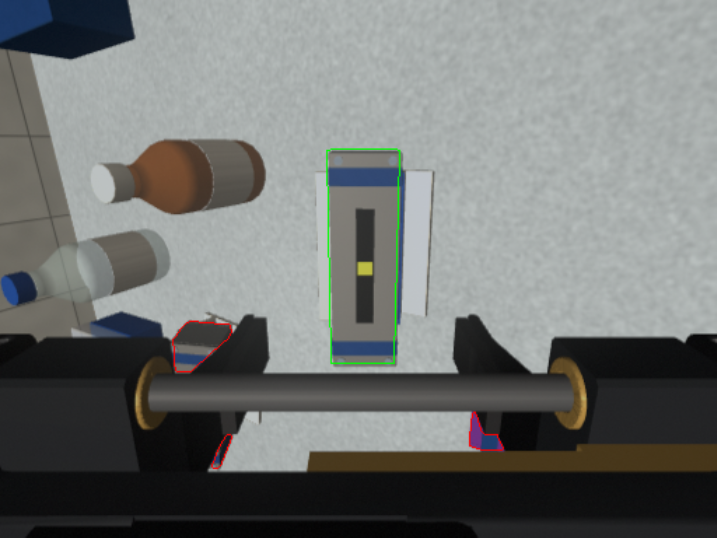

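The model outline (green) coincides with the cassette at (365,257) in the wrist picture, and it's centred between the fingers. Descending along tool z.

Run:
```python
from mv import *
c,y=P["R"];Rk=Rc(y);delta(tcp_for(c,Rk,0),tool_for(Rk))
```

```text
delta [-0.05  0.06  5.65 -0.02 -0.02 -0.  ] | mm 141.2 deg 0.1
```

>>> play_rows(deltas=[[0,0,1.2,0,0,0,80],[0,0.06,2.4,0,0,0,80],[0,0.06,3.5,0,0,0,80],[0,0.06,4.4,0,0,0,80],[0,0.06,5.1,0,0,0,80],[0,0.06,5.6,0,0,0,80],[0,0.06,5.6,0,0,0,80],[0,0.06,5.6,0,0,0,60],[0,0.06,5.6,0,0,0,44],[0,0.06,5.6,0,0,0,40],[0,0.06,5.6,0,0,0,40],[0,0.06,5.6,0,0,0,40]])

```text
time_s: 3.4
tcp_pos: [0.4641, -0.2959, 0.0488]
ee_rot: [[-0.082, -0.879, 0.47], [-0.997, 0.072, -0.039], [0.001, -0.471, -0.882]]
wrist_force: [-0.1, -0.5, -0.7]
gripper_width: 0.551
```

Run:
```python
from mv import *
st()
```

```text
t 3.4 tcp [ 0.464 -0.296  0.049] j [-23.   19.8 -29.2 -31.4 -16.4  46.6] F [-0.065 -0.453 -0.696] M [-0.107  1.497 -0.065] g 48.0
```

>>> play_rows(deltas=[[0,0,0,0,0,0,20],[0,0,0,0,0,0,20],[0,0,0,0,0,0,20]])

```text
time_s: 3.7
tcp_pos: [0.4634, -0.2957, 0.0484]
ee_rot: [[-0.082, -0.88, 0.468], [-0.997, 0.072, -0.038], [-0.0, -0.47, -0.883]]
wrist_force: [-4.9, 0.5, 5.4]
gripper_width: 0.527
```

Run:
```python
from mv import *
s=st()
Rv=np.column_stack([[0,-1,0],[-1,0,0],[0,0,-1.]])
y=-30
Rv=Ro.from_euler('z',y,degrees=True).as_matrix()@Rv
delta([.42,-.26,.27],Rv,s)
```

```text
t 3.7 tcp [ 0.463 -0.296  0.048] j [-23.   19.8 -29.2 -31.4 -16.5  46.6] F [-4.881  0.523  5.384] M [0.159 1.634 0.078] g 45.8
delta [-1.28 -2.53 -8.69 -5.52  1.24  4.96] | mm 228.6 deg 37.6
```

>>> play_rows(deltas=[[0,0,-0.4,0,0,0,20],[0,0,-1,0,0,0,20],[0,0,-1.8,0,0,0,20],[-0.1,-0.3,-2.8,-0.6,0.1,0.5,20],[-0.3,-0.7,-4,-1.5,0.3,1.4,20],[-0.6,-1.2,-5.4,-2.6,0.6,2.4,20],[-0.9,-1.8,-6.8,-3.8,0.9,3.4,20],[-1.2,-2.3,-8,-4.8,1.1,4.3,20],[-1.28,-2.53,-8.69,-5.5,1.24,4.96,20],[-1.28,-2.53,-8.69,-5.52,1.24,4.96,20],[-1.28,-2.53,-8.69,-5.52,1.24,4.96,20]])

```text
time_s: 4.8
tcp_pos: [0.4194, -0.2592, 0.2675]
ee_rot: [[-0.5, -0.866, -0.002], [-0.866, 0.5, 0.002], [-0.001, 0.003, -1.0]]
wrist_force: [-1.7, -0.4, -6.8]
gripper_width: 0.525
```

Run:
```python
from mv import *
s=st(); np.save("Mlevel.npy",np.r_[s["moment"],s["ee_rot"].ravel()])
print(s["ee_rot"].T@s["moment"])
c=r.capture("scene");save(c,"liftR.png",scale=1.5)
```

```text
t 4.8 tcp [ 0.419 -0.259  0.267] j [-12.9   7.3 -13.   -0.1 -69.8 -17.1] F [-1.718 -0.374 -6.824] M [ 0.069  0.17  -0.041] g 45.7
[-0.182  0.025  0.041]
```

View pics/liftR.png

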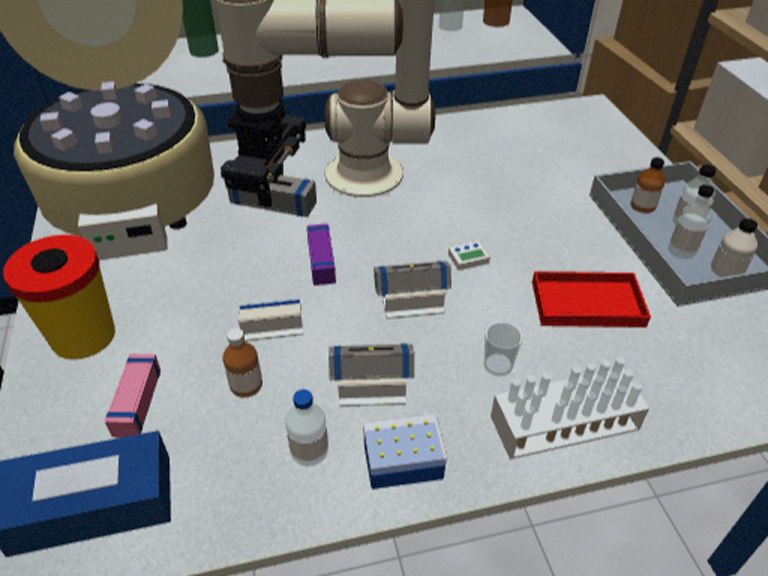

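The lifted cassette hangs level in the gripper at (270,190) and its cradle is empty. Tilting 40° lengthwise.

>>> play_rows(deltas=[[0,0,0,0,1,0,20],[0,0,0,0,2.5,0,20],[0,0,0,0,4,0,20],[0,0,0,0,5.5,0,20],[0,0,0,0,7,0,20],[0,0,0,0,8,0,20],[0,0,0,0,8.4,0,20],[0,0,0,0,8.4,0,20],[0,0,0,0,8.4,0,20],[0,0,0,0,8.4,0,20],[0,0,0,0,8.4,0,20],[0,0,0,0,8.4,0,20]])

```text
time_s: 6.05
tcp_pos: [0.4203, -0.2604, 0.2702]
ee_rot: [[-0.374, -0.865, -0.334], [-0.643, 0.501, -0.579], [0.668, -0.001, -0.744]]
wrist_force: [-0.1, -0.2, -6.4]
gripper_width: 0.524
```

Run:
```python
from mv import *
s=st(); print(s["ee_rot"]);print(s["ee_rot"].T@s["moment"])
a=r.capture("scene");save(a,"tR_s.png",(130,70,270,175),4)
a=r.capture("wrist");save(a,"tR_w.png",scale=1.4)
```

```text
t 6.05 tcp [ 0.42 -0.26  0.27] j [  5.5  14.  -27.2  33.7 -78.6 -51.4] F [-0.07  -0.243 -6.385] M [ 2.22  -1.224 -0.02 ] g 45.6
[[-0.374 -0.865 -0.334]
 [-0.643  0.501 -0.579]
 [ 0.668 -0.001 -0.744]]
[-0.055 -2.535 -0.018]
```

View pics/tR_s.png

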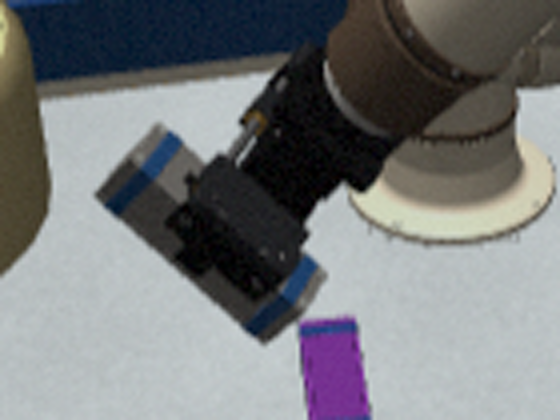

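View pics/tR_w.png

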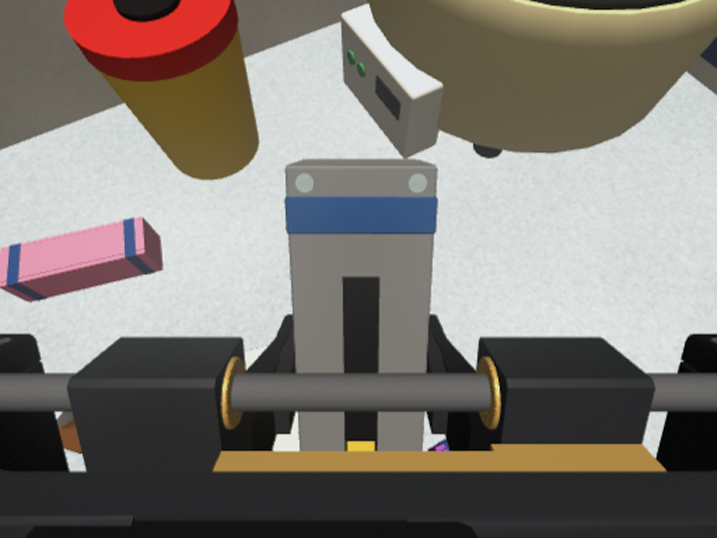

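Run:
```python
from mv import *
s=r.sense();c=r.capture("wrist")
W=np.linalg.inv(c["T_tool_cam"]);K=c["camera_matrix"]
print(s["time_s"],c["T_tool_cam"])
for tx in(-.075,-.028,-.014,0,.014,.028,.075):
    q=W[:3,:3]@np.array([tx,0,-.0087-.024+.0])+W[:3,3]; q=K@q; print(tx,np.round(q[:2]/q[2]*1.4))
```

```text
6.15 [[-0.    -0.956 -0.294  0.081]
 [ 1.    -0.    -0.001  0.   ]
 [ 0.001 -0.294  0.956 -0.163]
 [ 0.     0.     0.     1.   ]]
-0.075 [361. 539.]
-0.028 [361. 444.]
-0.014 [361. 412.]
0 [361. 378.]
0.014 [361. 343.]
0.028 [361. 305.]
0.075 [361. 161.]
```

The wrist picture shows the yellow mark at (361,446). That matches the projection for a 28 mm slide (444), and the middle would be at 378. The box end at 160 matches its predicted 161, so the box hasn't slipped in the grip. This right-hand cassette is the loose one. I level it, compare the moment, and fit the tray.

>>> play_rows(deltas=[[0,0,0,0,-1,0,20],[0,0,0,0,-2.5,0,20],[0,0,0,0,-4,0,20],[0,0,0,0,-5.5,0,20],[0,0,0,0,-7,0,20],[0,0,0,0,-8,0,20],[0,0,0,0,-8.4,0,20],[0,0,0,0,-8.4,0,20],[0,0,0,0,-8.4,0,20]])

```text
time_s: 7.1
tcp_pos: [0.4195, -0.2602, 0.2694]
ee_rot: [[-0.501, -0.866, -0.003], [-0.866, 0.501, -0.001], [0.002, 0.002, -1.0]]
wrist_force: [0.1, 0.7, -6.9]
gripper_width: 0.525
```

```bash
cat > tray.py <<'E'
from mv import *
ct=np.array([[a*.065,b*.105,c*.032] for a in(-1,1) for b in(-1,1) for c in(0,1)])
s=st(); print("M tool",s["ee_rot"].T@s["moment"])
pr={}
for n in("scene","top"):
    c=r.capture(n); ds=r.cut_out(n,"tray"); print(n,[(round(d["score"],2),d["region"].sum()) for d in ds]); pr[n]=prep(ds[0]["region"])
    save(c,f"tray_{n}.png",scale=1.5)
def cost(v,vb=0):
    X=(Ro.from_euler('z',v[2]*100,degrees=True).as_matrix()@ct.T).T+[v[0],v[1],0]
    q=[iou(n,pr[n][0],X,pr[n][1],pr[n][2]) for n in pr]
    if vb: print(q)
    return 2-sum(q)
best=None
for y0 in(-20,0,20):
    v0=np.r_[.569,.348,y0/100]; sim=np.vstack([v0]+[v0+e for e in np.eye(3)*[.02,.02,.08]])
    o=minimize(cost,v0,method="Nelder-Mead",options=dict(initial_simplex=sim,xatol=1e-5,fatol=1e-5))
    if best is None or o.fun<best.fun: best=o
print(best.x[:2],best.x[2]*100); cost(best.x,1)
E
python3 tray.py
```

```text
t 7.1 tcp [ 0.419 -0.26   0.269] j [-12.9   7.3 -12.9   0.1 -70.  -17.2] F [ 0.053  0.652 -6.938] M [-0.102  0.082  0.02 ] g 45.7
M tool [-0.02  0.13 -0.02]
scene [(0.87, np.int64(2627))]
top [(0.69, np.int64(2649))]
[0.573 0.342] -15.427708279747643
[np.float64(0.9695589866863905), np.float64(0.9449220669018802)]
```

The moment agrees: about tool y it went from +0.025 to +0.130 Nm once levelled, in line with the expected 0.12 Nm shift. Tray fit is (0.573, 0.342), yaw −15.4°, with mask overlap 0.95 or better.

Run:
```python
from mv import *
Rv=Ro.from_euler('z',-15.4,degrees=True).as_matrix()@np.column_stack([[0,-1,0],[-1,0,0],[0,0,-1.]])
delta([.573,.342,.20],Rv)
```

```text
delta [-23.9    6.72   2.75   0.02  -0.01  -2.91] | mm 624.5 deg 14.5
```

View pics/tray_top.png

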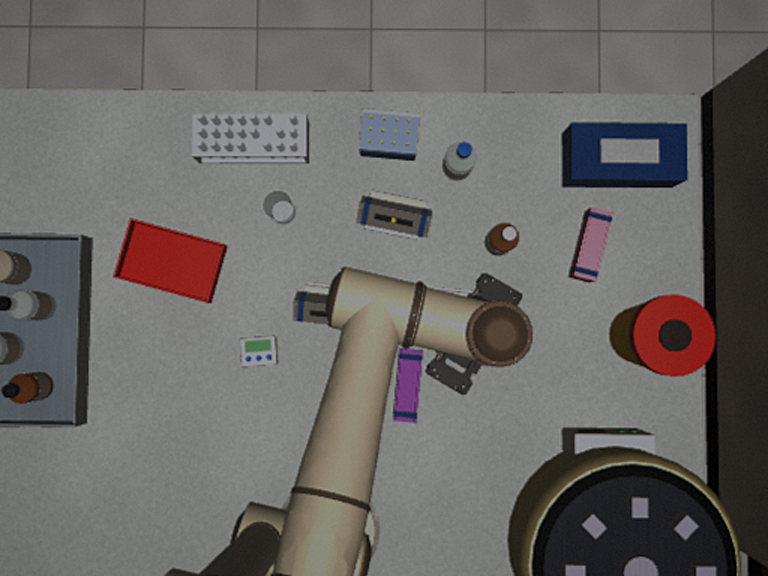

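>>> play_rows(deltas=[[-0.6,0.2,0,0,0,0,20],[-1.8,0.5,0,0,0,-0.2,20],[-3.2,0.9,0,0,0,-0.4,20],[-4.6,1.3,0,0,0,-0.6,20],[-6,1.7,0,0,0,-0.8,20],[-7.4,2.1,0,0,0,-1,20],[-8.8,2.5,0,0,0,-1.2,20],[-10.2,2.9,0,0,0,-1.3,20],[-11.6,3.3,0,0,0,-1.4,20],[-12.8,3.6,0,0,0,-1.5,20],[-13.6,3.8,0,0,0,-1.6,20],[-14,3.9,0,0,0,-1.7,20]])

```text
time_s: 8.5
tcp_pos: [0.5113, 0.0939, 0.2692]
ee_rot: [[-0.364, -0.932, -0.001], [-0.932, 0.364, -0.001], [0.001, 0.0, -1.0]]
wrist_force: [0.6, -0.9, -6.4]
gripper_width: 0.522
```

Run:
```python
from mv import *
st()
Rv=Ro.from_euler('z',-15.4,degrees=True).as_matrix()@np.column_stack([[0,-1,0],[-1,0,0],[0,0,-1.]])
delta([.573,.342,.14],Rv)
```

```text
t 8.5 tcp [0.511 0.094 0.269] j [ 28.3   9.9  -9.7   0.  -70.5 -49.7] F [ 0.554 -0.911 -6.372] M [-0.114  0.123  0.005] g 45.4
delta [-10.15   1.31   5.16   0.    -0.01  -1.19] | mm 286.5 deg 5.9
```

>>> play_rows(deltas=[[-0.6,0.1,0,0,0,-0.1,20],[-1.8,0.2,0.2,0,0,-0.2,20],[-3.1,0.4,0.6,0,0,-0.4,20],[-4.4,0.6,1.2,0,0,-0.6,20],[-5.7,0.8,2,0,0,-0.7,20],[-7,0.9,2.9,0,0,-0.9,20],[-8.3,1.1,3.8,0,0,-1,20],[-9.4,1.2,4.6,0,0,-1.1,20],[-10.15,1.31,5.1,0,0,-1.19,20],[-10.15,1.31,5.16,0,0,-1.19,20],[-10.15,1.31,5.16,0,0,-1.19,20]])

```text
time_s: 9.6
tcp_pos: [0.5734, 0.3395, 0.1394]
ee_rot: [[-0.268, -0.963, -0.002], [-0.963, 0.268, -0.003], [0.003, 0.001, -1.0]]
wrist_force: [-0.4, -0.0, -5.8]
gripper_width: 0.523
```

Run:
```python
from mv import *
st()
Rv=Ro.from_euler('z',-15.4,degrees=True).as_matrix()@np.column_stack([[0,-1,0],[-1,0,0],[0,0,-1.]])
delta([.573,.342,.021],Rv)
save(r.capture("scene"),"overtray.png",(280,60,480,260),3)
```

```text
t 9.6 tcp [0.573 0.34  0.139] j [ 44.5  29.7   0.5   0.  -61.  -60.1] F [-0.394 -0.042 -5.801] M [-0.172  0.08  -0.008] g 45.5
delta [-0.11  0.04  4.73  0.01 -0.03 -0.03] | mm 118.4 deg 0.2
```

View pics/overtray.png

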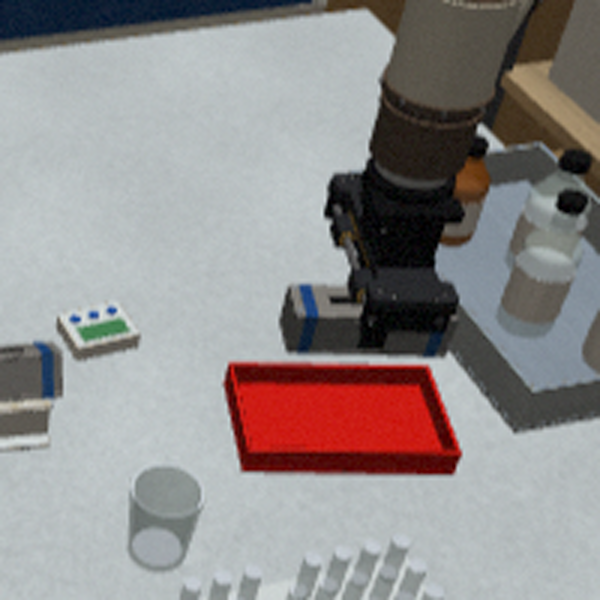

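The held cassette is at (370,320), level and parallel to the red tray at (345,415), above and behind it in perspective as expected. Lowering.

>>> play_rows(deltas=[[-0.05,0.04,0.5,0,0,0,20],[-0.1,0.04,1.3,0,0,0,20],[-0.1,0.04,2.2,0,0,0,20],[-0.1,0.04,3,0,0,0,20],[-0.1,0.04,3.7,0,0,0,20],[-0.1,0.04,4.2,0,0,0,20],[-0.1,0.04,4.45,0,0,0,20],[-0.1,0.04,4.55,0,0,0,20],[-0.1,0.04,4.63,0,0,0,20],[-0.1,0.04,4.63,0,0,0,20],[-0.1,0.04,4.63,0,0,0,20]])

```text
time_s: 10.75
tcp_pos: [0.5739, 0.3428, 0.0257]
ee_rot: [[-0.268, -0.963, 0.001], [-0.963, 0.268, 0.001], [-0.001, -0.001, -1.0]]
wrist_force: [0.3, -0.0, -6.6]
gripper_width: 0.528
```

Run:
```python
from mv import *
st()
save(r.capture("scene"),"intray.png",(280,60,480,260),3)
```

```text
t 10.75 tcp [0.574 0.343 0.026] j [ 44.7  36.5  -5.7   0.  -47.8 -60.3] F [ 0.307 -0.006 -6.588] M [-0.062  0.167  0.019] g 45.9
```

View pics/intray.png

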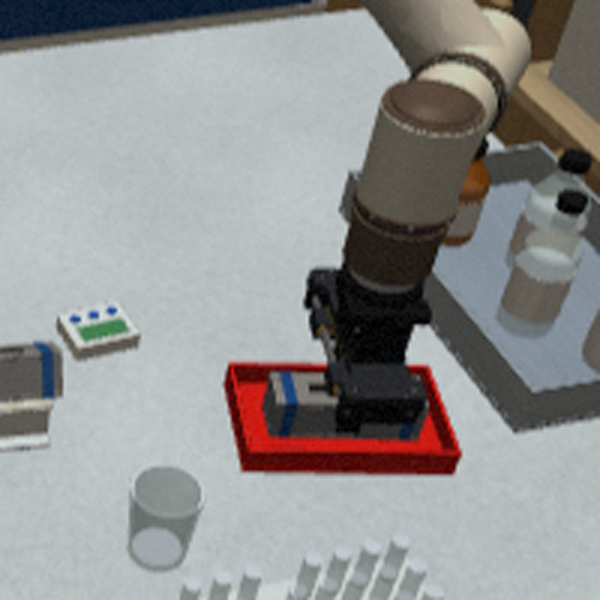

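It's inside the tray walls and not yet touching. Lowering a few more mm.

>>> play_rows(deltas=[[0,0,0.06,0,0,0,20],[0,0,0.12,0,0,0,20],[0,0,0.12,0,0,0,20]])

```text
time_s: 11.1
tcp_pos: [0.5733, 0.3423, 0.0216]
ee_rot: [[-0.269, -0.963, -0.0], [-0.963, 0.269, -0.001], [0.001, 0.0, -1.0]]
wrist_force: [-0.3, -0.8, -6.9]
gripper_width: 0.526
```

Run:
```python
from mv import *
st();st()
```

```text
t 11.1 tcp [0.573 0.342 0.022] j [ 44.7  36.7  -5.8   0.  -47.5 -60.3] F [-0.322 -0.833 -6.935] M [-0.126  0.108  0.029] g 45.8
t 11.1 tcp [0.573 0.342 0.022] j [ 44.7  36.7  -5.8   0.  -47.5 -60.3] F [-0.322 -0.833 -6.935] M [-0.126  0.108  0.029] g 45.8
```

>>> play_rows(deltas=[[0,0,0.04,0,0,0,20],[0,0,0.08,0,0,0,20],[0,0,0.08,0,0,0,20]])

```text
time_s: 11.4
tcp_pos: [0.5734, 0.3423, 0.0196]
ee_rot: [[-0.268, -0.963, -0.0], [-0.963, 0.268, -0.001], [0.001, 0.0, -1.0]]
wrist_force: [0.3, 0.1, -6.6]
gripper_width: 0.527
```

>>> play_rows(deltas=[[0,0,0.04,0,0,0,20],[0,0,0.08,0,0,0,20],[0,0,0.08,0,0,0,20]])

```text
time_s: 11.7
tcp_pos: [0.5736, 0.3424, 0.0192]
ee_rot: [[-0.268, -0.963, 0.001], [-0.963, 0.268, -0.0], [-0.0, -0.001, -1.0]]
wrist_force: [-3.4, -1.2, 3.3]
gripper_width: 0.526
```

Contact: the vertical force rose from −6.6 to +3.3 N. Release and retreat straight up.

>>> play_rows(deltas=[[0,0,-0.02,0,0,0,50],[0,0,-0.02,0,0,0,60],[0,0,-0.02,0,0,0,62],[0,0,-0.02,0,0,0,62],[0,0,-0.6,0,0,0,62],[0,0,-1.6,0,0,0,62],[0,0,-3,0,0,0,62],[0,0,-4.6,0,0,0,62],[0,0,-6.4,0,0,0,62],[0,0,-8,0,0,0,62],[0,0,-8,0,0,0,62]])

```text
time_s: 12.8
tcp_pos: [0.5767, 0.3443, 0.2275]
ee_rot: [[-0.267, -0.963, 0.014], [-0.964, 0.268, 0.009], [-0.012, -0.011, -1.0]]
wrist_force: [-1.3, 1.0, -0.0]
gripper_width: 0.71
```

Run:
```python
from mv import *
s=st()
tr=(np.array([.573,.342]),-15.4)
for n in("scene","top"):
    c=r.capture(n); save(c,f"end_{n}.png",scale=1.5)
    for t in("cassette_a",):
        for d in r.spot_in(n,t): print(n,t,np.round(d["centre"],4),round(d["score"],2))
    for t in("amber_bottle","beaker","timer"):
        for d in r.spot_in(n,t)[:1]: print(n,t,np.round(d["centre"],4),round(d["score"],2))
c=r.capture("wrist");save(c,"end_wrist.png",scale=1.4)
```

```text
t 12.8 tcp [0.577 0.344 0.227] j [ 44.7  26.    7.3   0.2 -70.4 -60.3] F [-1.315  1.049 -0.007] M [0.092 0.064 0.067] g 61.8
scene cassette_a [0.585 0.332 0.05 ] 0.95
scene cassette_a [ 0.343 -0.167  0.046] 0.95
scene cassette_a [ 0.683 -0.138  0.074] 0.88
scene cassette_a [ 0.477 -0.005  0.07 ] 0.74
scene cassette_a [ 0.632 -0.552  0.047] 0.58
scene amber_bottle [ 0.638 -0.361  0.084] 0.77
scene beaker [0.688 0.104 0.06 ] 0.7
scene timer [0.388 0.15  0.02 ] 0.67
top cassette_a [ 0.465 -0.001  0.076] 0.73
top cassette_a [0.57  0.333 0.05 ] 0.64
top cassette_a [ 0.657 -0.129  0.08 ] 0.63
top cassette_a [ 0.608 -0.549  0.045] 0.62
top cassette_a [ 0.313 -0.163  0.046] 0.57
top amber_bottle [ 0.615 -0.348  0.097] 0.82
top beaker [0.686 0.111 0.042] 0.55
top timer [0.376 0.151 0.02 ] 0.66
```

View pics/end_wrist.png

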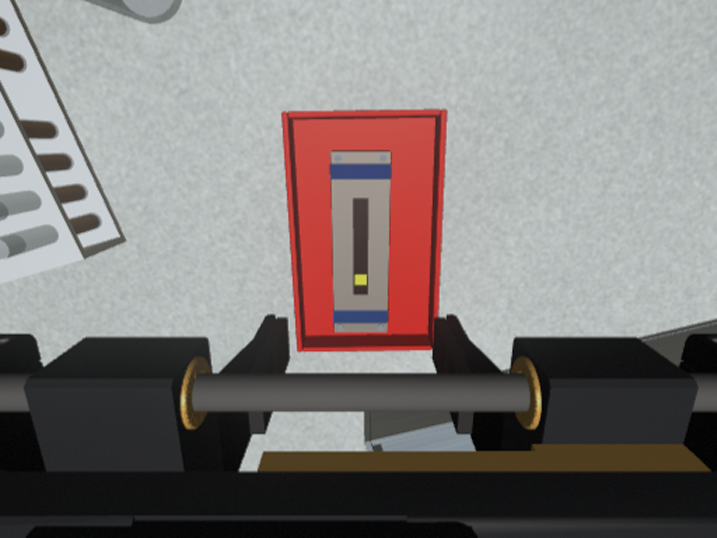

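View pics/end_scene.png

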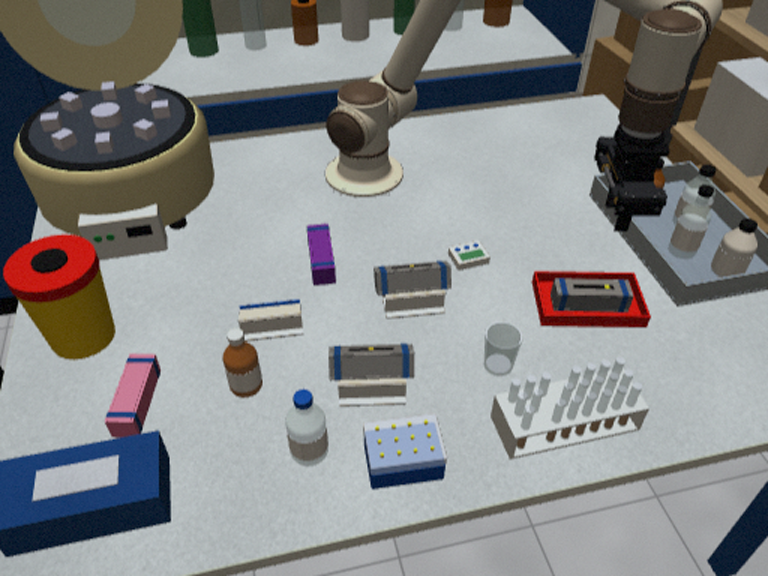

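The wrist picture shows the cassette flat in the middle of the red tray at (361,242), with its yellow mark at (361,280), near the slit's end. In the scene picture the other two cassettes are still in their cradles at (412,277) and (371,362). The bottle, beaker and timer are where they stood, and the gripper is clear. Handing in.

Run:
```python
from mv import *
print(r.finish_job()); st()
```

```text
the job is handed in; nothing more can be done
None
the job is handed in; nothing more can be done
```

The loose cassette now lies flat in the red tray, and the job was handed in at about 13 s of the 72 s allowed. It was the first one I tested, the right-hand grey cassette near (0.46, −0.30).

- **Finding it:** I lifted it and tilted it 42° lengthwise. The wrist camera showed its yellow mark about 28 mm off the middle, towards the low end. After levelling, the moment had shifted by about 0.105 Nm, close to the 0.12 Nm expected.
- **Placing it:** I lowered it until the force showed contact, then released it. The detectors put it at (0.570–0.585, 0.333), about 10–15 mm from the fitted tray centre at (0.573, 0.342). Its mark was still off the middle.
- **The other cassettes:** with the loose one found, I did not pick up the other two. They still lie home in their cradles.
- **The bystanders:** the bottle, beaker and timer read within about 4 mm of their starting positions, which is detector noise.
- **Checks:** none failed or disagreed. The cassette touched down 1–2 mm lower than the TCP reading predicted, which is within calibration.

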